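# Sweep the scored chestnuts off the prep board into the pan

### The arm

A 7-joint arm with a two-finger parallel gripper is mounted at the origin on the work surface. World frame = base frame: x ahead of the robot, y to its left, z up, the work surface at z = 0. Lengths are in m, angles in rad, forces in N, time in s.
With the tool pointing down it reaches from about 0.4 to 0.85 m from the base axis. Payload 10.4 kg.
Tool frame: the origin (TCP) lies midway between the tips of the shut fingers; the grasp point (between the pads) lies 19 mm behind it; z points along the fingers, y is the line along which they close (so a half turn about z gives the same grasp; the last joint's range is limited). The gripper opens to 85 mm and grips with 20 to 120 N. Pads are 22 mm wide; open, the fingers measure 114 mm over their backs; the gripper's body (76 mm by 85 mm) begins 54 mm behind the grasp point. The pads swing forward as they close: fully open they stand 13 mm farther back than shut.
Start: joints at [1.258, 0.332, -0.065, 1.46, 0.022, 1.35, -0.088], TCP at [0.179, -0.599, 0.231] pointing down, gripper open.
Joint ranges: [-2.6, 2.6], [-0.5, 2.12], [-1.47, 1.34], [0.16, 2.42], [-1.27, 4.41], [0.06, 2.06], [-2.6, 2.6]. Speed limits (rad/s): [2.22, 2.22, 2.79, 2.79, 3.14, 3.14, 3.14].

### API

Orientations are given as a rotation vector (axis times angle).
In Python, from workcell import ctrl gives the robot as it stands.
- The arm moves only by the tool move_arm, never from a script. Its arguments are lists of equal length, an entry for each row: "travel": the shift along the tool's x, y, z in mm, a list of three; "dr": the turn, a rotation vector about the tool's x, y, z in rad, a list of three. In form: {"travel": [[x, y, z], ...], "dr": [[rx, ry, rz], ...]}. A call has exactly 5 rows; each row shifts and turns the commanded pose from where the row before left it, along the tool's axes as they then stand; what a row does not reach is not made up. A row lasts 1/10 s, in which the tool goes at most 50 mm and 8.59 degrees, less where a joint would pass 70% of its speed; a pose out of reach is approached as far as the arm can. A call with a gripper value outside its range is refused whole. "hand" is the opening, from 0 (shut) to 1 (fully open), set as the call begins (left out, the last holds). The fingers move at their own pace and stop on an object; the grip force is fixed at half the most. Time passes only in rows, so rows that do not move let the fingers close, or fill a call up. It gives the time, the measured TCP pose, the force, the opening and the grip force at its end, in the units of the state.
- ctrl.sense(): the state, without advancing time (a new reading comes with each control period).
- ctrl.read_camera(name): name is "side" or "top"; returns a dict with "img" (480x640x3 uint8, red, green, blue), "K" (3x3 intrinsics, pixels), "R" (3x3) and "t" (3): a world point X has camera coordinates R X + t. Camera axes: x right, y down, z forward; pixel columns grow to the right and rows downward; lengths in m; the calibration is good to about 2 mm. A picture is of the moment at which its call begins. There is no depth.
- ctrl.finish_job(): hands the job in; it is judged then, once.
Trained networks look in a picture, given as the dict that the camera call returned (one of the last four; its "shot" number tells which), for a name from the list of things; names that differ only in an ending like _2 or _b are one class to them, and where a whole thing is asked for, a point or a joint stands for the part that bears it (a point fixed in the world has none). Each returns a list of dicts, best first, with "conf" (0 to 1); they miss things now and then, are a little off and sometimes report something else, mostly with a low value. They report only what shows in the picture. A call takes as long as a camera call. They do not tell look-alikes from the thing itself.
- ctrl.recognise(picture, query): "uv" ([column, row] in pixels, amid what is visible of it).
- ctrl.place_of(picture, query): "uv" ([column, row] in pixels: a listed point, or the origin of a listed thing).
The state is a dict: "clock": time; "joint_pos": joint angles; "joint_vel": joint speeds; "joint_torque": joint torques, N m; "ee_pos": TCP position; "ee_rot": TCP orientation; "contact_force": force on the tool from outside, world axes, zero at the start; "moment": the same for the moment, N m; "opening": opening from 0.0 (shut) to 1.0 (fully open); "finger_force": force on a finger pad.
Only numpy, scipy, OpenCV 4.12 (cv2) and the standard library are available. Lean on these libraries where they do the work, as an engineer would, in place of code of your own. Each camera call takes 0.05 s, during which the arm holds its last target. There are 200 camera calls.

### The job

Sweep the three chestnuts along the prep board with your fingertips, round the small white dish, and over the edge of the cut-out so that all three drop into the steel pan below. Push them only: do not pinch them or lift them off the board, and leave the dish, the canister and the knife where they are.

Things in the scene. Friction and masses are not known exactly. Their poses are not given: they have to be found in the camera images.
- board: Bamboo prep board standing on end panels, fixed. 320 mm (its x) by 500 mm (its y), working face 90 mm above its underside; a low rim 12 mm wide and 12 mm high runs round the whole edge. Near its +y end (the robot's left) a rectangular cut-out goes right through the 18 mm thick top: in the board's frame x -130 to +130 mm, y +80 to +216 mm; its edges are flush with the working face, with no rim. Origin: centre of the underside, on the counter; z up.
- pan_floor (a point): Centre of the inner floor of the steel pan that stands fixed under the cut-out, a little larger than the cut-out (inside 264 mm along board x by 150 mm along board y). It lies 6 mm above the counter, at (0, 148, 6) mm in the board's frame, axes parallel to the board's. What is swept over the edge of the cut-out drops into the pan.
- ramekin: Small round dish of white ceramic, 68 mm across, 38 mm high, 0.14 kg, standing loose on the working face between the chestnuts and the cut-out. Origin: centre of its underside. Stays where it is.
- canister: White ceramic canister with a wooden lid, about 114 mm across and 140 mm high, 0.8 kg, on the counter off the board's -y end. Origin: centre of its underside. Stays where it is.
- knife: Paring knife lying flat on the counter off the board's +y end: black handle 105 by 20 by 13 mm along its -x, steel blade 88 mm along its +x. Origin: underside where handle meets blade. Stays where it is.
- chestnut1: Brown chestnut, one of three alike: a dome 38 mm across and 22 mm high, its sides upright for the lowest 12 mm, (with a small pale tip and a pale patch at its sides), about 18 g, lying loose flat side down on the board's working face, in the part of the board away from the cut-out. It slides when pushed and is easily stopped. Origin: centre of the flat underside.
- chestnut2: Brown chestnut, one of three alike: a dome 38 mm across and 22 mm high, its sides upright for the lowest 12 mm, (with a small pale tip and a pale patch at its sides), about 18 g, lying loose flat side down on the board's working face, in the part of the board away from the cut-out. It slides when pushed and is easily stopped. Origin: centre of the flat underside.
- chestnut3: Brown chestnut, one of three alike: a dome 38 mm across and 22 mm high, its sides upright for the lowest 12 mm, (with a small pale tip and a pale patch at its sides), about 18 g, lying loose flat side down on the board's working face, in the part of the board away from the cut-out. It slides when pushed and is easily stopped. Origin: centre of the flat underside.
Not all that is in view belongs to the job. What is meant by the ramekin is not blue, and is the larger of those in its own colour.

How it is judged:
By the outcome, as a careful person would: the job done as asked, in the order asked, and still so for the second after the job is handed in, with the robot touching nothing.
It also fails if it takes over 64 s, if anything falls off the work surface, if the arm or the gripper's body presses on something with over 40 N, if the wrist force passes 120 N, or if a joint passes its speed limit or range.

## Working session

There is one attempt and no reset: what is moved stays moved. The work goes in short steps, Python scripts to look and compute and a tool call to move; the robot and the scene stay as the last step left them, time stands still between calls to the robot, and variables do not carry over. Pictures are saved under pics/ and viewed, at most 10 in all, crops included, and the job is handed in when it is done.

Besides the shell and the picture viewer there is one more tool, called after ">>>" as a command line: name --argument value ..., lists and objects as JSON in quotes. move_arm: Moves the arm, as the interface text tells. Its arguments: {"type":"object","properties":{"travel":{"type":"array","items":{"type":"array","items":{"type":"number"}}},"dr":{"type":"array","items":{"type":"array","items":{"type":"number"}}},"hand":{"type":"number"}},"required":["travel","dr"]}

```bash
mkdir -p pics; ls
cat > h.py <<'E'
import numpy as np, cv2
from workcell import ctrl
def ray(p,uv):
    d=p["R"].T@np.linalg.solve(p["K"],[uv[0],uv[1],1.]); c=-p["R"].T@p["t"]; return c,d
def at(p,uv,z):
    c,d=ray(p,uv); return c+d*(z-c[2])/d[2]
def proj(p,X):
    x=p["K"]@(p["R"]@np.array(X)+p["t"]); return x[:2]/x[2]
def save(p,n): cv2.imwrite("pics/"+n,p["img"][:,:,::-1])
E
python3 - <<'E'
from h import *
s=ctrl.sense(); print(s)
for n in("top","side"):
    p=ctrl.read_camera(n); save(p,n+"0.png"); print(n,-p["R"].T@p["t"])
    for q in ["board","pan_floor","ramekin","canister","knife","chestnut1"]:
        z={"board":0,"pan_floor":.006,"canister":0,"knife":0}.get(q,.09)
        for d in ctrl.place_of(p,q)[:6]: print(q,np.round(d["uv"]),round(d["conf"],2),at(p,d["uv"],z).round(4))
E
```

```text
pics
{'clock': 0.0, 'joint_pos': array([ 1.25838636,  0.332908  , -0.06467502,  1.46093057,  0.02160714,
        1.34988989, -0.08849567]), 'joint_vel': array([ 3.37779451e-04, -1.54093827e-03,  2.21588465e-04, -2.60292716e-05,
        4.10942188e-04, -1.20353785e-03,  1.62377604e-03]), 'joint_torque': array([-2.53676335e-04, -6.25441718e+01,  4.91785922e-02, -3.91598117e+01,
        1.61671860e-02,  9.90111614e-03, -5.19676291e-05]), 'ee_pos': array([ 0.17847985, -0.59859012,  0.23049843]), 'ee_rot': array([-3.10727032e+00, -4.53441913e-01,  4.50938769e-04]), 'contact_force': array([ 0.25402338,  0.91505036, -0.68877233]), 'moment': array([-0.05034359, -0.08113933,  0.00401099]), 'finger_force': 0.0, 'opening': 1.001173152674598}
top [0.54213935 0.03767145 1.07085185]
board [298. 274.] 0.68 [0.5608 0.0565 0.    ]
pan_floor [238. 278.] 0.82 [0.554  0.2004 0.006 ]
ramekin [302. 165.] 0.64 [0.8082 0.0418 0.09  ]
ramekin [292. 272.] 0.58 [0.5639 0.0683 0.09  ]
ramekin [275. 191.] 0.53 [0.7484 0.1051 0.09  ]
canister [511. 231.] 0.87 [ 0.6596 -0.477   0.    ]
knife [108. 283.] 0.96 [0.548 0.514 0.   ]
chestnut1 [356. 313.] 0.82 [ 0.4716 -0.0725  0.09  ]
chestnut1 [353. 273.] 0.56 [ 0.5594 -0.0691  0.09  ]
chestnut1 [347. 236.] 0.55 [ 0.6444 -0.0571  0.09  ]
side [0.50414565 0.82714947 0.81147772]
board [351. 278.] 0.66 [0.5596 0.0652 0.    ]
pan_floor [345. 326.] 0.97 [0.5575 0.2068 0.006 ]
ramekin [352. 250.] 0.89 [0.5602 0.067  0.09  ]
ramekin [243. 261.] 0.76 [0.7866 0.1336 0.09  ]
ramekin [257. 284.] 0.65 [0.7401 0.1933 0.09  ]
canister [340. 151.] 0.83 [ 0.6527 -0.4746  0.    ]
chestnut1 [392. 217.] 0.68 [ 0.4802 -0.0611  0.09  ]
chestnut1 [327. 212.] 0.65 [ 0.635  -0.0557  0.09  ]
chestnut1 [355. 212.] 0.52 [ 0.5685 -0.0654  0.09  ]
```

View pics/top0.png

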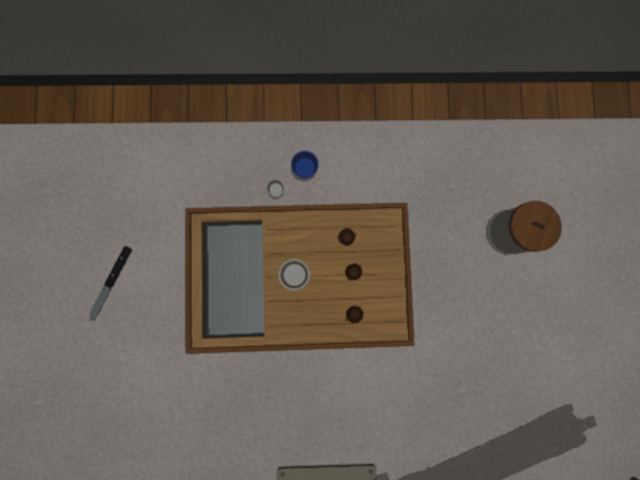

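View pics/side0.png

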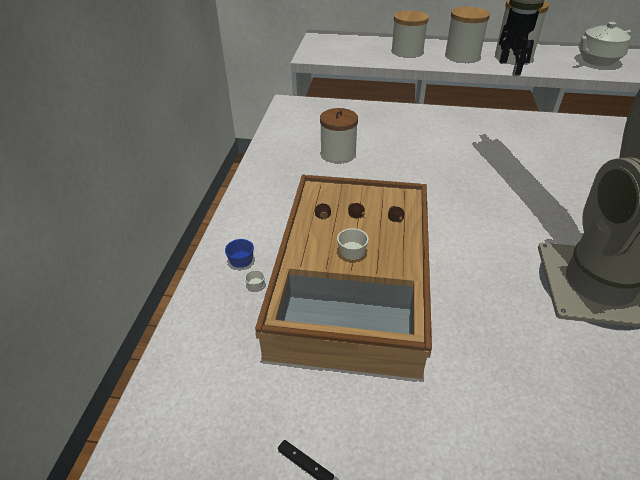

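The top view shows chestnuts at about (347,237), (353,272) and (355,314). The white ramekin is at (294,275) on the board, the cut-out edge at column 264, and the blue and small white dishes are off the board. Next I'll refine the positions.

```bash
cat >> h.py <<'E'
def tri(p,u,q,v):
    c1,d1=ray(p,u); c2,d2=ray(q,v)
    A=np.c_[d1,-d2]; s=np.linalg.lstsq(A,c2-c1,rcond=None)[0]
    return (c1+s[0]*d1+c2+s[1]*d2)/2
def nuts(p,zc=.101):
    "dark blobs on board, world positions"
    im=p["img"].astype(int); m=(im.sum(2)<115).astype(np.uint8)
    n,_,st,ce=cv2.connectedComponentsWithStats(m)
    return [(ce[i].round(1),int(st[i,4]),at(p,ce[i],zc).round(4)) for i in range(1,n) if 40<st[i,4]<700]
def pose():
    from scipy.spatial.transform import Rotation as R
    s=ctrl.sense(); M=R.from_rotvec(s["ee_rot"]).as_matrix()
    return s["ee_pos"],np.arctan2(M[1,0],M[0,0]),M,s
def rows(*wps):
    "wps: (x,y,z,yaw,n): tool-frame rows of a downward tool from the present pose"
    p,y,M,s=pose(); p=np.array(p)
    for x,yy,z,yw,n in wps:
        T=np.array([x,yy,z]); d=(T-p)/n; dy=(yw-y)/n
        for k in range(n):
            c,si=np.cos(y),np.sin(y); B=np.array([[c,si,0],[si,-c,0],[0,0,-1]])
            print((B.T@d*1e3).round(1).tolist(),[0,0,round(-dy,3)]); y+=dy
        p=T
E
python3 - <<'E'
from h import *
p=ctrl.read_camera("top");q=ctrl.read_camera("side")
for P in(p,q):
    for b in nuts(P): print(b)
for u in [(186,209),(407,204),(187,352),(413,346)]: print("corner",at(p,u,.102).round(4))
for u in [(303,177),(427,185),(431,353),(262,331)]: print("side corner",at(q,u,.102).round(4))
for u in [(264,221),(264,336)]: print("edge",at(p,u,.09).round(4))
for u in [(294,275)]: print("ram",at(p,u,.128).round(4), at(q,(352,237),.128))
print(pose()[1]); rows((.475,-.13,.2,1.57,15))
E
```

```text
(array([304.3, 157.8]), 107, array([0.8226, 0.0367, 0.101 ]))
(array([513.4, 229.9]), 99, array([ 0.6503, -0.4337,  0.101 ]))
(array([203.9, 237.9]), 70, array([0.6435, 0.262 , 0.101 ]))
(array([346.4, 236.6]), 190, array([ 0.6414, -0.0544,  0.101 ]))
(array([117.7, 266.7]), 308, array([0.5832, 0.449 , 0.101 ]))
(array([204.3, 298.4]), 212, array([0.5106, 0.2603, 0.101 ]))
(array([353.3, 271.5]), 196, array([ 0.5632, -0.0677,  0.101 ]))
(array([354.2, 314.1]), 209, array([ 0.4696, -0.0672,  0.101 ]))
(array([355.4, 210.8]), 130, array([ 0.5667, -0.0571,  0.101 ]))
(array([322.2, 210.5]), 69, array([ 0.6442, -0.0471,  0.101 ]))
(array([393. , 215.2]), 76, array([ 0.4783, -0.0533,  0.101 ]))
(array([596.7, 277.4]), 84, array([0.0627, 0.0867, 0.101 ]))
(array([627.6, 285.4]), 66, array([0.0077, 0.1005, 0.101 ]))
corner [0.7087 0.3016 0.102 ]
corner [ 0.7129 -0.1934  0.102 ]
corner [0.3967 0.2966 0.102 ]
corner [ 0.3979 -0.1944  0.102 ]
side corner [ 0.7136 -0.1744  0.102 ]
side corner [ 0.3991 -0.1845  0.102 ]
side corner [0.3965 0.318  0.102 ]
side corner [0.6991 0.3145 0.102 ]
edge [0.6808 0.13   0.09  ]
edge [0.4254 0.1319 0.09  ]
ram [0.5574 0.0631 0.128 ] [0.56243151 0.06597471 0.128     ]
0.28977605833865944
[27.9, -24.3, 2.1] [0, 0, np.float64(-0.085)]
[29.8, -21.8, 2.1] [0, 0, np.float64(-0.085)]
[31.6, -19.2, 2.1] [0, 0, np.float64(-0.085)]
[33.1, -16.5, 2.1] [0, 0, np.float64(-0.085)]
[34.4, -13.6, 2.1] [0, 0, np.float64(-0.085)]
[35.4, -10.6, 2.1] [0, 0, np.float64(-0.085)]
[36.2, -7.5, 2.1] [0, 0, np.float64(-0.085)]
[36.7, -4.4, 2.1] [0, 0, np.float64(-0.085)]
[37.0, -1.3, 2.1] [0, 0, np.float64(-0.085)]
[36.9, 1.9, 2.1] [0, 0, np.float64(-0.085)]
[36.6, 5.0, 2.1] [0, 0, np.float64(-0.085)]
[36.1, 8.1, 2.1] [0, 0, np.float64(-0.085)]
[35.3, 11.2, 2.1] [0, 0, np.float64(-0.085)]
[34.2, 14.1, 2.1] [0, 0, np.float64(-0.085)]
[32.8, 17.0, 2.1] [0, 0, np.float64(-0.085)]
```

>>> move_arm --travel '[[28,-24,2],[30,-22,2],[32,-19,2],[33,-16,2],[34,-14,2]]' --dr '[[0,0,-0.085],[0,0,-0.085],[0,0,-0.085],[0,0,-0.085],[0,0,-0.085]]' --hand 0.36

```text
clock: 1.3
ee_pos: [0.2786, -0.4419, 0.2214]
ee_rot: [2.941, 1.104, -0.0]
contact_force: [0.4, 0.3, -0.4]
opening: 0.358
finger_force: 0.0
```

>>> move_arm --travel '[[35,-11,2],[36,-8,2],[37,-4,2],[37,-1,2],[37,2,2]]' --dr '[[0,0,-0.085],[0,0,-0.085],[0,0,-0.085],[0,0,-0.085],[0,0,-0.085]]'

```text
clock: 1.8
ee_pos: [0.3775, -0.2858, 0.2115]
ee_rot: [2.642, 1.699, -0.0]
contact_force: [0.5, 0.6, 0.0]
opening: 0.361
finger_force: 0.0
```

>>> move_arm --travel '[[36,5,2],[36,8,2],[35,11,2],[34,14,2],[33,17,2]]' --dr '[[0,0,-0.085],[0,0,-0.085],[0,0,-0.085],[0,0,-0.085],[0,0,-0.085]]'

```text
clock: 2.3
ee_pos: [0.4762, -0.1307, 0.2015]
ee_rot: [2.224, 2.218, 0.0]
contact_force: [1.4, -1.7, 0.1]
opening: 0.364
finger_force: 0.0
```

Run:
```python
from h import *
p,y,M,s=pose(); print(p,y,M.round(3),s["opening"],s["contact_force"],s["clock"])
rows((.472,-.125,.115,1.57,5))
```

```text
[ 0.47617036 -0.13073729  0.20153648] 1.5680010696736946 [[ 0.003  1.     0.001]
 [ 1.    -0.003 -0.001]
 [-0.001  0.001 -1.   ]] 0.3639731293828056 [ 1.39101853 -1.71296882  0.08230735] 2.3
[1.1, -0.8, 17.3] [0, 0, np.float64(-0.0)]
[1.1, -0.8, 17.3] [0, 0, np.float64(-0.0)]
[1.1, -0.8, 17.3] [0, 0, np.float64(-0.0)]
[1.1, -0.8, 17.3] [0, 0, np.float64(-0.0)]
[1.1, -0.8, 17.3] [0, 0, np.float64(-0.0)]
```

>>> move_arm --travel '[[1,-1,25],[1,-1,25],[1,0,25],[1,0,15],[0,0,8]]' --dr '[[0,0,0],[0,0,0],[0,0,0],[0,0,0],[0,0,0]]'

```text
clock: 2.8
ee_pos: [0.4729, -0.1277, 0.1021]
ee_rot: [-2.227, -2.214, 0.001]
contact_force: [-1.2, 0.8, 0.6]
opening: 0.364
finger_force: 0.0
```

>>> move_arm --travel '[[0,0,5],[0,0,4],[0,0,0],[4,0,0],[4,0,0]]' --dr '[[0,0,0],[0,0,0],[0,0,0],[0,0,0],[0,0,0]]'

```text
clock: 3.3
ee_pos: [0.4739, -0.1198, 0.0948]
ee_rot: [2.228, 2.214, 0.001]
contact_force: [-0.7, 0.7, -0.4]
opening: 0.359
finger_force: 0.0
```

Run:
```python
from h import *
p=ctrl.read_camera("top");q=ctrl.read_camera("side")
a=cv2.resize(p["img"][180:370,180:430],None,fx=2.4,fy=2.4)[:456,:600]
b=cv2.resize(q["img"][170:360,250:450],None,fx=2.4,fy=2.4)
cv2.imwrite("pics/a1.png",a[:,:,::-1]);cv2.imwrite("pics/b1.png",b[:,:,::-1])
print(pose()[0])
```

```text
[ 0.47388564 -0.11918134  0.09471156]
```

View pics/b1.png

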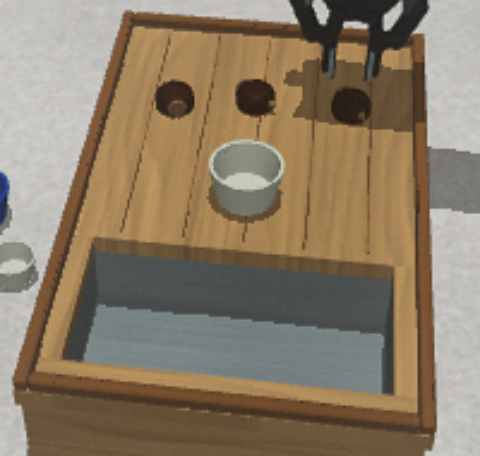

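The tips straddle the near chestnut evenly. I'll lower them a little and push.

>>> move_arm --travel '[[0,0,3],[4,0,0],[7,0,0],[8,0,0],[10,0,0]]' --dr '[[0,0,0],[0,0,0],[0,0,0],[0,0,0],[0,0,0]]'

```text
clock: 3.9
ee_pos: [0.4738, -0.0902, 0.0913]
ee_rot: [2.228, 2.215, 0.0]
contact_force: [-0.9, 0.1, -0.5]
opening: 0.364
finger_force: 0.1
```

>>> move_arm --travel '[[10,0,0],[10,0,0],[10,0,0],[10,0,0],[10,0,0]]' --dr '[[0,0,0],[0,0,0],[0,0,0],[0,0,0],[0,0,0]]'

```text
clock: 4.4
ee_pos: [0.4741, -0.0401, 0.0913]
ee_rot: [2.228, 2.215, -0.0]
contact_force: [0.5, 0.1, 0.7]
opening: 0.362
finger_force: 0.1
```

Run:
```python
from h import *
p=ctrl.read_camera("top");q=ctrl.read_camera("side")
b=cv2.resize(q["img"][170:360,250:450],None,fx=2.4,fy=2.4)
cv2.imwrite("pics/b2.png",b[:,:,::-1])
print(pose()[0])
for d in ctrl.place_of(q,"chestnut1"): print(d,at(q,d["uv"],.09))
```

```text
[ 0.47413385 -0.03927843  0.09138751]
{'uv': [324.4, 211.3], 'conf': 0.62} [ 0.64070147 -0.05836396  0.09      ]
{'uv': [390.8, 227.1], 'conf': 0.55} [ 0.4810406  -0.02304797  0.09      ]
{'uv': [355.3, 211.9], 'conf': 0.51} [ 0.56741768 -0.06667184  0.09      ]
```

View pics/b2.png

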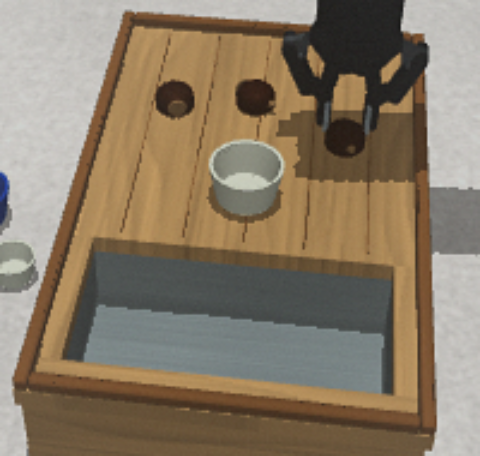

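The chestnut sits in the notch between the tips. I'll continue.

>>> move_arm --travel '[[12,-1,0],[12,-1,0],[12,-1,0],[12,-1,0],[12,-1,0]]' --dr '[[0,0,0],[0,0,0],[0,0,0],[0,0,0],[0,0,0]]'

```text
clock: 5.05
ee_pos: [0.4693, 0.0203, 0.0913]
ee_rot: [2.228, 2.215, -0.0]
contact_force: [-0.3, -0.3, 0.3]
opening: 0.361
finger_force: 0.1
```

>>> move_arm --travel '[[12,0,0],[12,0,0],[12,0,0],[12,0,0],[12,0,0]]' --dr '[[0,0,0],[0,0,0],[0,0,0],[0,0,0],[0,0,0]]'

```text
clock: 5.55
ee_pos: [0.4698, 0.0801, 0.0913]
ee_rot: [2.228, 2.215, 0.0]
contact_force: [0.4, 0.1, 0.4]
opening: 0.361
finger_force: 0.1
```

>>> move_arm --travel '[[12,0,0],[12,0,0],[12,0,0],[12,0,0],[12,0,0]]' --dr '[[0,0,0],[0,0,0],[0,0,0],[0,0,0],[0,0,0]]'

```text
clock: 6.05
ee_pos: [0.4702, 0.1401, 0.0913]
ee_rot: [2.228, 2.215, 0.0]
contact_force: [0.0, 0.4, -0.4]
opening: 0.362
finger_force: 0.0
```

Run:
```python
from h import *
q=ctrl.read_camera("side")
b=cv2.resize(q["img"][170:360,250:450],None,fx=2.4,fy=2.4)
cv2.imwrite("pics/b3.png",b[:,:,::-1])
print(pose()[0])
for d in ctrl.place_of(q,"chestnut1"): print(d,at(q,d["uv"],.09))
for d in ctrl.place_of(q,"ramekin"): print(d,at(q,d["uv"],.09))
```

```text
[0.46996467 0.14222374 0.09149418]
{'uv': [390.0, 306.8], 'conf': 0.68} [0.47150064 0.21413204 0.09      ]
{'uv': [322.4, 211.1], 'conf': 0.67} [ 0.64554622 -0.05843167  0.09      ]
{'uv': [353.1, 212.2], 'conf': 0.45} [ 0.57249133 -0.06478852  0.09      ]
{'uv': [352.9, 248.8], 'conf': 0.71} [0.55961592 0.0618125  0.09      ]
{'uv': [255.4, 285.6], 'conf': 0.59} [0.74310126 0.19789278 0.09      ]
{'uv': [243.0, 258.7], 'conf': 0.58} [0.78908414 0.12630712 0.09      ]
```

View pics/b3.png

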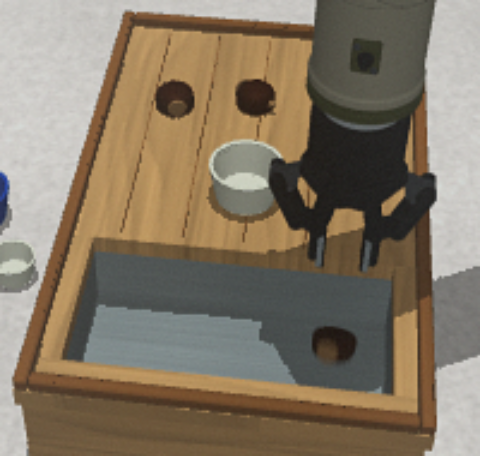

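The first chestnut is in the pan and the dish hasn't moved. On to the far chestnut.

>>> move_arm --travel '[[0,0,-30],[0,0,-35],[-15,10,-25],[-25,17,0],[-35,23,0]]' --dr '[[0,0,0],[0,0,0],[0,0,0],[0,0,0],[0,0,0]]'

```text
clock: 6.7
ee_pos: [0.5203, 0.0637, 0.1826]
ee_rot: [2.224, 2.216, 0.002]
contact_force: [0.9, -0.0, -0.3]
opening: 0.364
finger_force: 0.0
```

>>> move_arm --travel '[[-40,27,0],[-40,27,0],[-40,27,0],[-35,23,0],[-30,18,0]]' --dr '[[0,0,0],[0,0,0],[0,0,0],[0,0,0],[0,0,0]]'

```text
clock: 7.2
ee_pos: [0.6411, -0.1256, 0.1807]
ee_rot: [2.231, 2.212, -0.002]
contact_force: [0.2, 0.2, -0.1]
opening: 0.357
finger_force: 0.0
```

Run:
```python
from h import *
p=ctrl.read_camera("top")
for P in (p,):
  for d in ctrl.place_of(P,"chestnut1"): print(d,at(P,d["uv"],.09))
print(pose()[:2])
rows((.642,-.115,.092,1.57,5))
```

```text
{'uv': [354.0, 273.9], 'conf': 0.79} [ 0.55798289 -0.0703929   0.09      ]
{'uv': [347.2, 238.3], 'conf': 0.76} [ 0.63850008 -0.05715865  0.09      ]
{'uv': [225.7, 305.4], 'conf': 0.51} [0.49390579 0.21584133 0.09      ]
(array([ 0.64112151, -0.12905957,  0.17989356]), np.float64(1.5568812200704956))
[2.8, 0.1, 17.6] [0, 0, np.float64(-0.003)]
[2.8, 0.1, 17.6] [0, 0, np.float64(-0.003)]
[2.8, 0.2, 17.6] [0, 0, np.float64(-0.003)]
[2.8, 0.2, 17.6] [0, 0, np.float64(-0.003)]
[2.8, 0.2, 17.6] [0, 0, np.float64(-0.003)]
```

>>> move_arm --travel '[[1,0,25],[1,0,25],[2,0,20],[2,0,12],[4,0,6]]' --dr '[[0,0,-0.01],[0,0,0],[0,0,0],[0,0,0],[0,0,0]]'

```text
clock: 7.8
ee_pos: [0.6399, -0.1123, 0.0922]
ee_rot: [-2.217, -2.224, 0.002]
contact_force: [0.4, 0.2, -0.9]
opening: 0.359
finger_force: 0.0
```

>>> move_arm --travel '[[4,0,0],[8,0,0],[9,0,0],[10,0,0],[10,0,0]]' --dr '[[0,0,0],[0,0,0],[0,0,0],[0,0,0],[0,0,0]]'

```text
clock: 8.3
ee_pos: [0.6406, -0.0698, 0.0939]
ee_rot: [2.216, 2.226, 0.001]
contact_force: [-0.7, 0.1, -0.1]
opening: 0.36
finger_force: 0.2
```

Run:
```python
from h import *
q=ctrl.read_camera("side")
print(pose()[:2])
for d in ctrl.place_of(q,"chestnut1"): print(d,at(q,d["uv"],.09))
```

```text
(array([ 0.64054796, -0.06736252,  0.09382222]), np.float64(1.5775101871624544))
{'uv': [355.6, 211.9], 'conf': 0.54} [ 0.56670961 -0.06677436  0.09      ]
```

>>> move_arm --travel '[[10,2,1],[10,2,1],[10,2,0],[10,2,0],[10,2,0]]' --dr '[[0,0,0],[0,0,0],[0,0,0],[0,0,0],[0,0,0]]'

```text
clock: 8.9
ee_pos: [0.6503, -0.0197, 0.0912]
ee_rot: [-2.216, -2.226, -0.0]
contact_force: [-0.2, 0.2, 0.2]
opening: 0.359
finger_force: 0.7
```

Run:
```python
from h import *
q=ctrl.read_camera("side")
print(pose()[:2])
for d in ctrl.place_of(q,"chestnut1"): print(d,at(q,d["uv"],.09))
b=cv2.resize(q["img"][170:360,250:450],None,fx=2.4,fy=2.4)
cv2.imwrite("pics/b4.png",b[:,:,::-1])
```

```text
(array([ 0.65043571, -0.01733021,  0.09134781]), np.float64(1.577336072822236))
{'uv': [319.3, 228.8], 'conf': 0.5} [0.64277332 0.00642042 0.09      ]
{'uv': [354.2, 213.2], 'conf': 0.49} [ 0.56950789 -0.06140373  0.09      ]
```

View pics/b4.png

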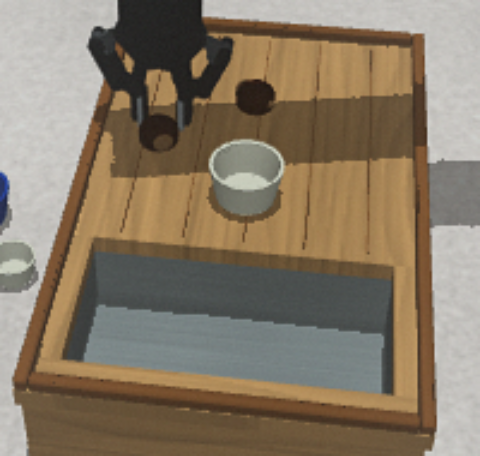

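Chestnut two is seated in the notch, though the first one has slid behind the pan's near lip in this view. I'll continue straight.

>>> move_arm --travel '[[10,0,0],[11,0,0],[11,0,0],[11,0,0],[11,0,0]]' --dr '[[0,0,0],[0,0,0],[0,0,0],[0,0,0],[0,0,0]]'

```text
clock: 9.5
ee_pos: [0.6499, 0.0343, 0.0913]
ee_rot: [-2.217, -2.226, -0.0]
contact_force: [0.7, 0.7, -1.2]
opening: 0.358
finger_force: 0.1
```

>>> move_arm --travel '[[11,0,0],[11,0,0],[11,0,0],[11,0,0],[11,0,0]]' --dr '[[0,0,0],[0,0,0],[0,0,0],[0,0,0],[0,0,0]]'

```text
clock: 10.0
ee_pos: [0.6497, 0.089, 0.0913]
ee_rot: [2.217, 2.226, -0.0]
contact_force: [0.0, 0.0, 0.6]
opening: 0.36
finger_force: 0.1
```

>>> move_arm --travel '[[11,0,0],[11,0,0],[11,0,0],[11,0,0],[11,0,0]]' --dr '[[0,0,0],[0,0,0],[0,0,0],[0,0,0],[0,0,0]]'

```text
clock: 10.5
ee_pos: [0.6495, 0.144, 0.0913]
ee_rot: [2.217, 2.226, 0.0]
contact_force: [-0.8, 0.1, 0.6]
opening: 0.36
finger_force: 0.0
```

Run:
```python
from h import *
q=ctrl.read_camera("side");p=ctrl.read_camera("top")
print(pose()[:2])
for P in(p,q):
  for n in("chestnut1","ramekin"):
    for d in ctrl.place_of(P,n): print(n,d,at(P,d["uv"],.09),at(P,d["uv"],.006))
b=cv2.resize(q["img"][170:360,250:450],None,fx=2,fy=2)
a=cv2.resize(p["img"][190:360,180:380],None,fx=2,fy=2)
cv2.imwrite("pics/b5.png",np.r_[a,b][:600,:,::-1])
```

```text
(array([0.64908011, 0.14572223, 0.09139125]), np.float64(1.5774466206346986))
chestnut1 {'uv': [224.8, 307.5], 'conf': 0.65} [0.48935034 0.21781487 0.09      ] [0.4848295  0.23324232 0.006     ]
chestnut1 {'uv': [353.7, 275.7], 'conf': 0.49} [ 0.55397057 -0.06960901  0.09      ] [ 0.55498379 -0.07879649  0.006     ]
ramekin {'uv': [303.4, 169.6], 'conf': 0.74} [0.79814173 0.03925815 0.09      ] [0.82006573 0.03939404 0.006     ]
ramekin {'uv': [293.8, 273.4], 'conf': 0.36} [0.56163155 0.06450735 0.09      ] [0.56330086 0.06680557 0.006     ]
chestnut1 {'uv': [303.0, 306.0], 'conf': 0.73} [0.63830106 0.2363835  0.09      ] [0.65392047 0.16760197 0.006     ]
chestnut1 {'uv': [357.2, 212.6], 'conf': 0.67} [ 0.56267251 -0.06468128  0.09      ] [ 0.56948665 -0.1685151   0.006     ]
ramekin {'uv': [240.2, 260.8], 'conf': 0.76} [0.7932446  0.13335451 0.09      ] [0.82690373 0.05257755 0.006     ]
ramekin {'uv': [354.9, 251.7], 'conf': 0.59} [0.5543531  0.07032602 0.09      ] [ 0.56019864 -0.0177892   0.006     ]
ramekin {'uv': [256.5, 285.0], 'conf': 0.53} [0.74131471 0.19598328 0.09      ] [0.76892776 0.12249804 0.006     ]
```

View pics/b5.png

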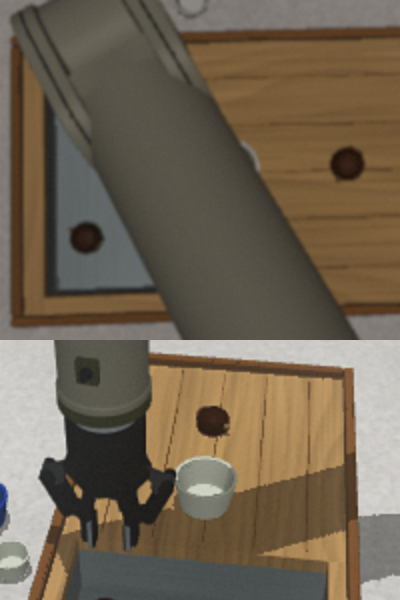

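Two are in the pan. The last one sits right behind the dish, so I'll push it diagonally at 45° toward −x, arc back, then go straight.

Run:
```python
from h import *
rows((.649,.146,.18,1.577,3),(.604,-.109,.18,2.356,12),(.604,-.109,.0915,2.356,5))
```

```text
[1.3, -0.2, -29.6] [0, 0, np.float64(-0.001)]
[1.3, -0.2, -29.6] [0, 0, np.float64(-0.001)]
[1.3, -0.2, -29.6] [0, 0, np.float64(-0.001)]
[-21.2, -3.9, 0.0] [0, 0, np.float64(-0.065)]
[-20.9, -5.3, 0.0] [0, 0, np.float64(-0.065)]
[-20.5, -6.6, 0.0] [0, 0, np.float64(-0.065)]
[-20.1, -7.9, 0.0] [0, 0, np.float64(-0.065)]
[-19.5, -9.2, 0.0] [0, 0, np.float64(-0.065)]
[-18.9, -10.4, 0.0] [0, 0, np.float64(-0.065)]
[-18.2, -11.7, 0.0] [0, 0, np.float64(-0.065)]
[-17.4, -12.8, 0.0] [0, 0, np.float64(-0.065)]
[-16.5, -13.9, 0.0] [0, 0, np.float64(-0.065)]
[-15.6, -14.9, 0.0] [0, 0, np.float64(-0.065)]
[-14.6, -15.9, 0.0] [0, 0, np.float64(-0.065)]
[-13.5, -16.8, 0.0] [0, 0, np.float64(-0.065)]
[0.0, 0.0, 17.7] [0, 0, np.float64(-0.0)]
[0.0, 0.0, 17.7] [0, 0, np.float64(-0.0)]
[0.0, 0.0, 17.7] [0, 0, np.float64(-0.0)]
[0.0, 0.0, 17.7] [0, 0, np.float64(-0.0)]
[0.0, 0.0, 17.7] [0, 0, np.float64(-0.0)]
```

>>> move_arm --travel '[[0,0,-30],[0,0,-30],[0,0,-30],[-21,-4,0],[-21,-5,0]]' --dr '[[0,0,0],[0,0,0],[0,0,0],[0,0,-0.065],[0,0,-0.065]]'

```text
clock: 11.3
ee_pos: [0.6424, 0.1003, 0.1826]
ee_rot: [2.063, 2.367, 0.002]
contact_force: [0.8, -0.6, 0.1]
opening: 0.362
finger_force: 0.0
```

>>> move_arm --travel '[[-20.5,-6.5,0],[-20,-8,0],[-19.5,-9,0],[-19,-10.5,0],[-18,-11.5,0]]' --dr '[[0,0,-0.065],[0,0,-0.065],[0,0,-0.065],[0,0,-0.065],[0,0,-0.065]]'

```text
clock: 11.8
ee_pos: [0.6231, -0.007, 0.1813]
ee_rot: [1.656, 2.669, -0.001]
contact_force: [-0.2, -0.5, -0.7]
opening: 0.356
finger_force: 0.0
```

>>> move_arm --travel '[[-17.5,-13,0],[-16.5,-14,0],[-15.5,-15,0],[-14.5,-16,0],[-13.5,-17,0]]' --dr '[[0,0,-0.065],[0,0,-0.065],[0,0,-0.065],[0,0,-0.065],[0,0,-0.065]]'

```text
clock: 12.3
ee_pos: [0.6036, -0.1135, 0.1814]
ee_rot: [1.202, 2.902, -0.001]
contact_force: [-0.6, 0.1, 0.1]
opening: 0.361
finger_force: 0.0
```

Run:
```python
from h import *
q=ctrl.read_camera("side");p=ctrl.read_camera("top")
print(pose()[:2])
for P in(p,q):
  for n in("chestnut1","ramekin"):
    for d in ctrl.place_of(P,n): print(n,d,at(P,d["uv"],.09),at(P,d["uv"],.006))
rows((.604,-.109,.0915,2.356,5))
```

```text
(array([ 0.60318805, -0.11674457,  0.18104582]), np.float64(2.350385432113237))
chestnut1 {'uv': [224.2, 304.7], 'conf': 0.74} [0.49550735 0.21914016 0.09      ] [0.49151379 0.23468111 0.006     ]
chestnut1 {'uv': [354.7, 270.7], 'conf': 0.5} [ 0.56511711 -0.07216334  0.09      ] [ 0.56708492 -0.08156957  0.006     ]
chestnut1 {'uv': [225.6, 236.0], 'conf': 0.49} [0.64819769 0.21619444 0.09      ] [0.65728051 0.23148312 0.006     ]
chestnut1 {'uv': [296.1, 272.6], 'conf': 0.29} [0.56331938 0.05934545 0.09      ] [0.56513323 0.06120161 0.006     ]
ramekin {'uv': [302.7, 168.8], 'conf': 0.87} [0.80002935 0.04082963 0.09      ] [0.82211501 0.0411001  0.006     ]
ramekin {'uv': [276.5, 190.4], 'conf': 0.7} [0.75061039 0.10117528 0.09      ] [0.76846382 0.10661374 0.006     ]
chestnut1 {'uv': [356.4, 212.7], 'conf': 0.67} [ 0.5645198  -0.06403204  0.09      ] [ 0.57154902 -0.16779026  0.006     ]
ramekin {'uv': [258.3, 282.5], 'conf': 0.88} [0.73942357 0.18878956 0.09      ] [0.76681644 0.11446677 0.006     ]
ramekin {'uv': [353.8, 250.7], 'conf': 0.73} [0.55704412 0.06753117 0.09      ] [ 0.56320296 -0.02090945  0.006     ]
ramekin {'uv': [241.5, 257.9], 'conf': 0.61} [0.79293654 0.12439603 0.09      ] [0.8265598  0.04257606 0.006     ]
[0.3, 0.3, 18.0] [0, 0, np.float64(-0.0)]
[0.3, 0.3, 18.0] [0, 0, np.float64(-0.0)]
[0.3, 0.3, 18.0] [0, 0, np.float64(-0.0)]
[0.3, 0.3, 18.0] [0, 0, np.float64(-0.0)]
[0.3, 0.3, 18.0] [0, 0, np.float64(-0.0)]
```

>>> move_arm --travel '[[0,0,25],[0,0,25],[0,0,20],[0,0,12],[0,0,7]]' --dr '[[0,0,0],[0,0,0],[0,0,0],[0,0,0],[0,0,0]]'

```text
clock: 13.1
ee_pos: [0.6038, -0.1109, 0.0915]
ee_rot: [-1.203, -2.901, -0.0]
contact_force: [0.0, -0.0, 0.7]
opening: 0.361
finger_force: 0.0
```

>>> move_arm --travel '[[6,0,0],[8,0,0],[8,0,0],[8,0,0],[8,0,0]]' --dr '[[0,0,0],[0,0,0],[0,0,0],[0,0,0],[0,0,0]]'

```text
clock: 13.6
ee_pos: [0.5768, -0.0843, 0.0928]
ee_rot: [1.204, 2.901, -0.0]
contact_force: [0.1, -0.7, -0.2]
opening: 0.354
finger_force: 0.1
```

>>> move_arm --travel '[[8,0,0],[8,0,0],[8,0,0],[8,0,0],[8,0,0]]' --dr '[[0,0,0],[0,0,0],[0,0,0],[0,0,0],[0,0,0]]'

```text
clock: 14.1
ee_pos: [0.5485, -0.0561, 0.0924]
ee_rot: [1.204, 2.901, -0.0]
contact_force: [-0.2, 0.2, 0.4]
opening: 0.357
finger_force: 0.3
```

Run:
```python
from h import *
q=ctrl.read_camera("side");p=ctrl.read_camera("top")
print(pose()[:2])
for P in(p,q):
  for n in("chestnut1","ramekin"):
    for d in ctrl.place_of(P,n): print(n,d,at(P,d["uv"],.09))
b=cv2.resize(q["img"][170:360,250:450],None,fx=2.4,fy=2.4)
cv2.imwrite("pics/b6.png",b[:,:,::-1])
```

```text
(array([ 0.54822289, -0.05550584,  0.09237619]), np.float64(2.3560083676330503))
chestnut1 {'uv': [229.6, 237.9], 'conf': 0.64} [0.64376437 0.20726593 0.09      ]
chestnut1 {'uv': [340.2, 288.6], 'conf': 0.61} [ 0.52581355 -0.03858398  0.09      ]
chestnut1 {'uv': [224.8, 303.9], 'conf': 0.48} [0.49723269 0.21782304 0.09      ]
ramekin {'uv': [294.6, 276.2], 'conf': 0.94} [0.55535903 0.06280917 0.09      ]
ramekin {'uv': [306.2, 167.1], 'conf': 0.85} [0.80390731 0.03275466 0.09      ]
chestnut1 {'uv': [367.7, 222.0], 'conf': 0.68} [ 0.53507729 -0.03359532  0.09      ]
ramekin {'uv': [241.7, 259.6], 'conf': 0.77} [0.79108334 0.1293661  0.09      ]
ramekin {'uv': [352.6, 251.4], 'conf': 0.75} [0.55939649 0.07010382 0.09      ]
ramekin {'uv': [259.2, 282.5], 'conf': 0.71} [0.73761244 0.18852632 0.09      ]
```

View pics/b6.png

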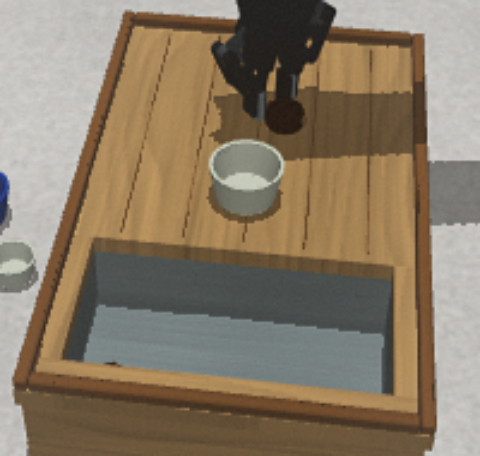

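The last chestnut is seated, clear of the dish. Next: the rest of the diagonal, the arc, then the straight run.

>>> move_arm --travel '[[7,0,0.2],[7,0,0.2],[7,0,0.2],[7,0,0.2],[7,0,0.2]]' --dr '[[0,0,0],[0,0,0],[0,0,0],[0,0,0],[0,0,0]]'

```text
clock: 14.9
ee_pos: [0.5237, -0.0313, 0.0914]
ee_rot: [1.204, 2.901, -0.0]
contact_force: [1.0, -0.9, 1.0]
opening: 0.359
finger_force: 0.4
```

>>> move_arm --travel '[[7,0,0],[7,0,0],[7,0,0],[7,0,0],[6,0,0]]' --dr '[[0,0,0],[0,0,0],[0,0,0],[0,0,0],[0,0,0]]'

```text
clock: 15.4
ee_pos: [0.4997, -0.0072, 0.0913]
ee_rot: [1.204, 2.902, -0.0]
contact_force: [1.1, -0.4, 0.5]
opening: 0.362
finger_force: 0.4
```

>>> move_arm --travel '[[5,-1.3,0],[5,-1.3,0],[5,-1.3,0],[5,-1.3,0],[5,-1.3,0]]' --dr '[[0,0,0.08],[0,0,0.08],[0,0,0.08],[0,0,0.08],[0,0,0.08]]'

```text
clock: 15.9
ee_pos: [0.48, 0.0089, 0.0913]
ee_rot: [1.761, 2.601, -0.0]
contact_force: [0.5, -0.4, 1.9]
opening: 0.362
finger_force: 0.4
```

>>> move_arm --travel '[[5,-1.3,0],[5,-1.3,0],[5,-1.3,0],[5,-1.3,0],[5,-1.3,0]]' --dr '[[0,0,0.08],[0,0,0.08],[0,0,0.08],[0,0,0.08],[0,0,0.07]]'

```text
clock: 16.4
ee_pos: [0.4682, 0.0318, 0.0913]
ee_rot: [2.232, 2.211, -0.0]
contact_force: [0.4, -1.2, 0.7]
opening: 0.36
finger_force: 0.4
```

Run:
```python
from h import *
q=ctrl.read_camera("side")
print(pose()[:2])
for P in(q,):
  for n in("chestnut1","ramekin"):
    for d in ctrl.place_of(P,n): print(n,d,at(P,d["uv"],.09))
b=cv2.resize(q["img"][170:360,250:450],None,fx=2.4,fy=2.4)
cv2.imwrite("pics/b7.png",b[:,:,::-1])
```

```text
(array([0.46798301, 0.03267768, 0.09128146]), np.float64(1.5584479029429998))
chestnut1 {'uv': [394.4, 249.9], 'conf': 0.69} [0.46970162 0.05229826 0.09      ]
ramekin {'uv': [353.0, 248.6], 'conf': 0.91} [0.5594664  0.06114651 0.09      ]
ramekin {'uv': [240.9, 258.5], 'conf': 0.87} [0.79370226 0.12636079 0.09      ]
ramekin {'uv': [257.3, 284.1], 'conf': 0.78} [0.74033132 0.19335788 0.09      ]
```

View pics/b7.png

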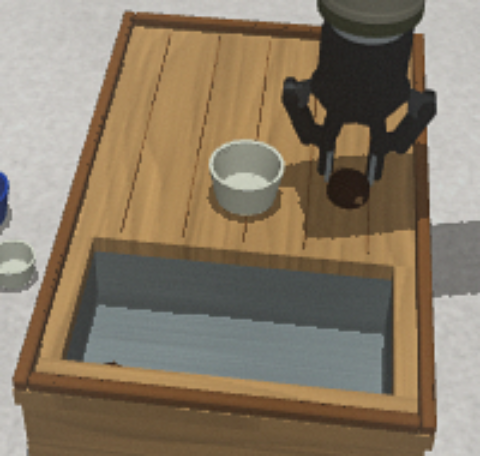

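>>> move_arm --travel '[[10,0,0],[11,0,0],[11,0,0],[11,0,0],[11,0,0]]' --dr '[[0,0,0],[0,0,0],[0,0,0],[0,0,0],[0,0,0]]'

```text
clock: 17.05
ee_pos: [0.4689, 0.0868, 0.0913]
ee_rot: [-2.227, -2.216, -0.0]
contact_force: [-0.2, 0.5, 0.6]
opening: 0.358
finger_force: 0.1
```

>>> move_arm --travel '[[10,0,0],[10,0,0],[10,0,0],[10,0,0],[10,0,0]]' --dr '[[0,0,0],[0,0,0],[0,0,0],[0,0,0],[0,0,0]]'

```text
clock: 17.55
ee_pos: [0.4692, 0.1363, 0.0913]
ee_rot: [2.228, 2.215, 0.0]
contact_force: [-0.7, -0.6, -0.6]
opening: 0.361
finger_force: 0.0
```

>>> move_arm --travel '[[8,0,0],[0,0,0],[0,0,-25],[0,0,-30],[0,0,-30]]' --dr '[[0,0,0],[0,0,0],[0,0,0],[0,0,0],[0,0,0]]'

```text
clock: 18.05
ee_pos: [0.469, 0.1431, 0.1771]
ee_rot: [-2.228, -2.214, 0.001]
contact_force: [0.2, -0.2, -0.1]
opening: 0.361
finger_force: 0.0
```

>>> move_arm --travel '[[-40,0,-10],[-45,0,-10],[-45,0,-5],[-45,0,0],[-30,0,0]]' --dr '[[0,0,0],[0,0,0],[0,0,0],[0,0,0],[0,0,0]]'

```text
clock: 18.55
ee_pos: [0.4675, -0.0654, 0.2015]
ee_rot: [2.231, 2.21, -0.001]
contact_force: [0.8, -0.7, -0.1]
opening: 0.361
finger_force: 0.0
```

Run:
```python
from h import *
q=ctrl.read_camera("side");p=ctrl.read_camera("top")
print(pose()[:2])
for P in(p,q):
  for n in("chestnut1","ramekin"):
    for d in ctrl.place_of(P,n): print(n,d,at(P,d["uv"],.09),at(P,d["uv"],.006))
b=cv2.resize(q["img"][170:360,250:450],None,fx=1.5,fy=1.5)
a=cv2.resize(p["img"][190:360,180:380],None,fx=1.5,fy=1.5)
cv2.imwrite("pics/b8.png",np.r_[a,b][:600,:,::-1])
```

```text
(array([ 0.46740618, -0.06669418,  0.20108848]), np.float64(1.5572202973424603))
chestnut1 {'uv': [230.7, 311.4], 'conf': 0.65} [0.48055085 0.20484983 0.09      ] [0.47527642 0.21916697 0.006     ]
chestnut1 {'uv': [222.7, 303.6], 'conf': 0.63} [0.4979855  0.22244066 0.09      ] [0.49420418 0.23826427 0.006     ]
chestnut1 {'uv': [225.6, 237.8], 'conf': 0.59} [0.64413687 0.21619093 0.09      ] [0.65287193 0.23147931 0.006     ]
ramekin {'uv': [303.4, 165.5], 'conf': 0.98} [0.80772492 0.03910438 0.09      ] [0.83046963 0.03922709 0.006     ]
ramekin {'uv': [294.2, 275.2], 'conf': 0.95} [0.55760322 0.06367053 0.09      ] [0.55892755 0.06589709 0.006     ]
ramekin {'uv': [277.9, 193.1], 'conf': 0.68} [0.74433451 0.09806382 0.09      ] [0.76165048 0.10323582 0.006     ]
chestnut1 {'uv': [380.3, 334.0], 'conf': 0.52} [0.48600337 0.2811841  0.09      ] [0.48389111 0.21761861 0.006     ]
ramekin {'uv': [354.9, 250.6], 'conf': 0.88} [0.55470658 0.06687263 0.09      ] [ 0.56059327 -0.02164466  0.006     ]
ramekin {'uv': [239.8, 258.3], 'conf': 0.84} [0.79620398 0.12610665 0.09      ] [0.83020766 0.04448584 0.006     ]
ramekin {'uv': [257.6, 286.7], 'conf': 0.59} [0.73795351 0.20015839 0.09      ] [0.76517523 0.12715925 0.006     ]
```

View pics/b8.png

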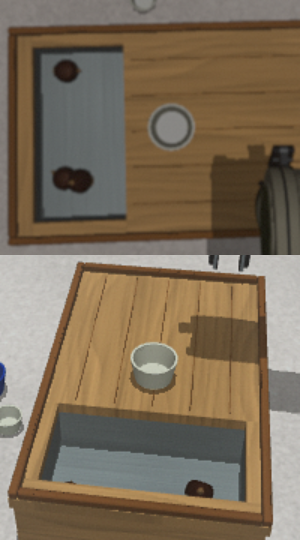

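All three chestnuts are in the pan, the dish is where it was, and the arm is clear. Handing in.

```bash
python3 -c "
from workcell import ctrl
print(ctrl.finish_job())"
```

```text
the job is handed in; nothing more can be done
None
```

All three chestnuts were pushed round the dish and dropped into the pan; the dish did not move, the arm went nowhere near the canister or knife, and the job was handed in at about 19 s of the 64 s allowed.

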